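Dial up the lathe speed and press start

ROBOT

A 6-joint arm with a two-finger parallel gripper is mounted at the origin on a cart in front of the work surface, level with it; the furniture and walls round the work are solid. World frame = base frame: x ahead of the robot, y to its left, z up, the work surface at z = 0. Lengths are in mm, angles in rad, forces in N, time in s.
With the tool pointing down it reaches from about 275 to 825 mm from the base axis. Payload 5.2 kg.
Tool frame: the origin (TCP) lies at the very end of the fingers, on their centre line; the grasp point (between the pads) lies 19 mm behind it; z points along the fingers, y is the line along which they close (so a half turn about z gives the same grasp; the last joint's range is limited). The gripper opens to 93 mm and grips with 3 to 60 N. Pads are 15 mm wide; open, the fingers measure 128 mm over their backs; the gripper's body (75 mm by 188 mm) begins 65 mm behind the grasp point.
Start: joints at [-1.547, 0.259, 1.535, -0, 1.348, -0.203], TCP at [123.694, -535.915, 218.653] pointing down, gripper open.
Joint ranges: [-3.14, 3.14], [-0.91, 2.08], [0.19, 2.58], [-1.22, 4.36], [0.22, 2.71], [-3.12, 3.12]. Speed limits (rad/s): [2.57, 2.57, 3.14, 3.14, 3.14, 3.14].

INTERFACE

Orientations are given as a 3x3 rotation matrix whose columns are the frame's x, y, z axes.
In Python, from station import ctrl, capture, camera_model gives the robot as it stands.
- The arm moves only by the tool jog_arm, never from a script. Its argument "motion" is a list of rows, each an object of numbers: "tx", "ty", "tz": the shift along the tool's x, y, z in cm; "rx", "ry", "rz": the turn, a rotation vector about the tool's x, y, z in degrees; "grip": the closure, from -1 (fully open) to 1 (shut). A call has 1 to 12 rows; each row is the pose to reach, as a shift and turn from the pose commanded when the call began, along the tool's axes at that moment; what a row does not reach only later rows make up. A row lasts 1/10 s, in which the tool goes at most 50 mm and 8.59 degrees, less where a joint would pass 70% of its speed; a pose out of reach is approached as far as the arm can. A call with a gripper value outside its range is refused whole. The fingers move at their own pace and stop on an object; "newtons" is the grip in N (left out, the last holds). Time passes only in rows, so rows that repeat a pose let the fingers close. It gives the time, the measured TCP pose, the force, the opening and the grip force at its end, in the units of the state.
- ctrl.state(): the state, without advancing time (a new reading comes with each control period).
- capture(name): name is "side" or "top" or "wrist"; returns the picture (400x640x3 uint8, blue, green, red); there is no depth.
- camera_model(name): a dict with "mtx" (3x3 intrinsics, pixels), "dist" ([k1, k2, p1, p2, k3] as OpenCV has them; the pictures are not rectified), "eye" and "rotation" of the camera in the world. Camera axes: x right, y down, z forward; pixel columns grow to the right and rows downward; lengths in mm; the calibration is good to about 2 mm. A picture is of the moment at which its call begins: read the wrist's pose just before it. camera_model takes no time and is no camera call; for the wrist camera it gives the pose at the moment of the call.
- ctrl.sign_off(): hands the job in; it is judged then, once.
The state is a dict: "time": time; "joint_pos": joint angles; "joint_vel": joint speeds; "effort": joint torques, N m; "tool_pos": TCP position; "eef_rot": TCP orientation; "wrist_force": force on the tool from outside, world axes, zero at the start; "moment": the same for the moment, N m; "finger_gap": opening from 0.0 (shut) to 1.0 (fully open); "finger_force": force on a finger pad.
Only numpy, scipy, OpenCV 4.12 (cv2) and the standard library are available. Lean on these libraries where they do the work, as an engineer would, in place of code of your own. Each camera call takes 0.05 s, during which the arm holds its last target. There are 200 camera calls.

TASK

Set the lathe's speed dial to the sixth mark (count from the smallest dot as the first) by pushing its handle round clockwise with a fingertip, without running on past the sixth click and without pinching the handle. Then press the flat start button all the way in and let it come out again, leaving the mushroom-shaped stop button alone. Do not press start before the dial is set, and leave the things on the bench where they are.

Things in the scene. Friction and masses are not known exactly. Their poses are not given: they have to be found in the camera images.
- dial_box: Speed selector: grey box, aluminium lid, 144 x 144 x 50 mm, screwed down (place and yaw vary; left or right of the button box). Origin: centre of its underside, on the dial's upright axis; z up, +x away from the robot at yaw 0. Eight black dots on the lid, 61.5 mm from the axis, 3 mm (first) to 10 mm (eighth) across; dot n lies 105 - 30 (n - 1) deg counter-clockwise from the box's +x.
- dial (a joint): Dial angle, rad, growing clockwise from above. Sprung detent every 0.5236 rad (30 deg): 0 at the first dot, 2.618 at the sixth, 3.665 at the eighth; stops 0.03 beyond the ends. Starts at the first, second or third dot. Pushed just over half way to the next click it jumps on there by itself and stays; pushing takes about 4 N, 40 mm from the axis.
- dial_axis (a point): Point on the dial's axis level with the handle's top, 80 mm above the bench. The black handle: a round hub, 32 mm across, and one straight nose from it out to 53 mm from the axis, 18 mm wide, 58 to 80 mm above the bench (8 mm above the lid). A white line on the nose points at the dot.
- dial_tip (a point): Top of the outer end of the nose, 53 mm from the axis; the direction from dial_axis to here is where the dial points. Beware of the wood lathe left of the work (y above 0.2 m, x 0.4 to 0.75 m, up to 0.39 m high): draw the arm back from it first.
- button_box: Push-button station: grey control box with an aluminium lid, 110 (x) x 144 (y) x 50 mm high, screwed to the bench (its place and yaw vary, yaw at most 0.3 rad). Origin: centre of its underside; z up, +x away from the robot at yaw 0. Start button at its left (+36 mm in y), stop button at its right (-36 mm in y).
- start_button (a joint): Travel of the start button in m: 0 out, 0.006 all the way in. Flat, round and black, 32 mm diameter, in a steel collar; springs back; all the way in takes 5 N.
- start_button_top (a point): Centre of the top face of the start button, 72 mm above the bench when out, 10 mm above its collar (48 mm diameter); moves with it.
- stop_button (a joint): Travel of the stop button in m: 0 out, 0.006 in. Black mushroom head of 42 mm diameter, 29 mm tall. Not to be pressed.
- stop_button_top (a point): Top of the stop button's mushroom head, 83 mm above the bench.
- wax_tin: Bystander: round tin, 69 mm diameter, 32 mm tall, standing loose between the two boxes. Origin: centre of its underside.
- turned_box: Bystander: small round turned wooden box with a knob on its lid, 57 mm diameter, 66 mm tall, loose behind the boxes. Origin: centre of its underside.
- spinning_top: Bystander: wooden spinning top, 45 mm diameter, 53 mm tall, loose behind the boxes. Origin: centre of its underside.
Not all that is in view belongs to the job. What is shaped like the dial_box but yellow is not meant.

How it is judged (in metres and radians):
On the way, in this order (a step that is already met when the one before it is completed fails the run):
1. the dial rests at the sixth mark (value of joint dial between 2.49799 and 2.73799 rad and velocity of joint dial between -0.2 and 0.2 rad/s), for 0.3 s.
2. the start button is pressed in (value of joint start_button above 0.0045 m), for 0.05 s.
3. the start button is let out again (value of joint start_button below 0.0015 m), for 0.1 s.
At the end, for the whole second after the job is handed in: The dial rests at the sixth mark (within 0.12 rad of 2.618), the start button has been pressed in by more than 4.5 mm and is out again (within 1.5 mm), the stop button is out, and tin, box and top stand within 20 mm of where they were (value of joint dial between 2.49799 and 2.73799 rad and value of joint each of start_button, stop_button below 0.0015 m and distance of each of wax_tin, turned_box, spinning_top from where it was at the start of the episode below 0.02 m); the robot touches nothing.
It fails at once if the dial is run on past the sixth mark towards the seventh (more than 0.3 rad beyond) (value of joint dial above 2.91799 rad).
It fails at once if start is pressed (more than 3 mm) while the dial is not at the sixth mark (value of joint start_button above 0.003 m and not (value of joint dial between 2.49799 and 2.73799 rad)).
It fails at once if the stop button is pressed (more than 3 mm) (value of joint stop_button above 0.003 m).
It fails at once if the handle is pinched (more than 2 N on both sides of its nose at once) (contact force between the fingers and dial_c1 above 2 N and contact force between the fingers and dial_c2 above 2 N).
It fails at once if the wax tin, the turned box or the spinning top is pushed or carried off (more than 20 mm) (distance of any of wax_tin, turned_box, spinning_top from where it was at the start of the episode above 0.02 m).
It also fails if it takes over 64 s, if anything falls off the work surface, if the arm or the gripper's body presses on something with over 40 N, if the wrist force passes 120 N, or if a joint passes its speed limit or range.

## Working session

There is one attempt and no reset: what is moved stays moved. The work goes in short steps, Python scripts to look and compute and a tool call to move; the robot and the scene stay as the last step left them, time stands still between calls to the robot, and variables do not carry over. Pictures are saved under pics/ and viewed, at most 10 in all, crops included, and the job is handed in when it is done.

Besides the shell and the picture viewer there is one more tool, called after "Emit:" by a JSON object that holds its "api" and its "payload". jog_arm: Moves the arm, as the interface text tells. Its arguments: {"type":"object","properties":{"motion":{"type":"array","items":{"type":"object","properties":{"tx":{"type":"number"},"ty":{"type":"number"},"tz":{"type":"number"},"rx":{"type":"number"},"ry":{"type":"number"},"rz":{"type":"number"},"grip":{"type":"number"}}}},"newtons":{"type":"number"}},"required":["motion"]}

```bash
mkdir -p pics; python3 - <<'E'
from station import ctrl, capture, camera_model
import cv2
s=ctrl.state();print(s['time'],s['tool_pos'],s['eef_rot'],s['finger_gap'])
for n in('side','top'):
    cv2.imwrite(f'pics/{n}0.png',capture(n)); m=camera_model(n);print(n,m)
E
```

```text
0.0 [ 123.68600549 -535.35565104  217.82939356] [[ 9.74384151e-01  2.24890025e-01 -6.28537665e-05]
 [ 2.24889769e-01 -9.74382538e-01  1.80584823e-03]
 [ 3.44873640e-04 -1.77372506e-03 -9.99998367e-01]] 1.0038142515481512
side {'mtx': array([[373.69328545,   0.        , 320.06224282],
       [  0.        , 373.69328545, 199.4373643 ],
       [  0.        ,   0.        ,   1.        ]]), 'dist': array([0.00722283, 0.        , 0.        , 0.        , 0.        ]), 'eye': array([ 270.07711204, -994.11236522,  511.06561155]), 'rotation': array([[ 0.92791258, -0.18436232,  0.32401971],
       [-0.37276649, -0.44757549,  0.81284766],
       [-0.0048352 , -0.87503526, -0.48403503]])}
top {'mtx': array([[501.83960213,   0.        , 323.46547292],
       [  0.        , 501.83960213, 195.40827929],
       [  0.        ,   0.        ,   1.        ]]), 'dist': array([-0.15848951,  0.        ,  0.        ,  0.        ,  0.        ]), 'eye': array([ 383.6339211 , -262.03999356, 1350.60865042]), 'rotation': array([[ 0.00917972, -0.99123023,  0.13182703],
       [-0.99983304, -0.01118144, -0.01445225],
       [ 0.01579952, -0.13167235, -0.99116738]])}
```

View pics/top0.png

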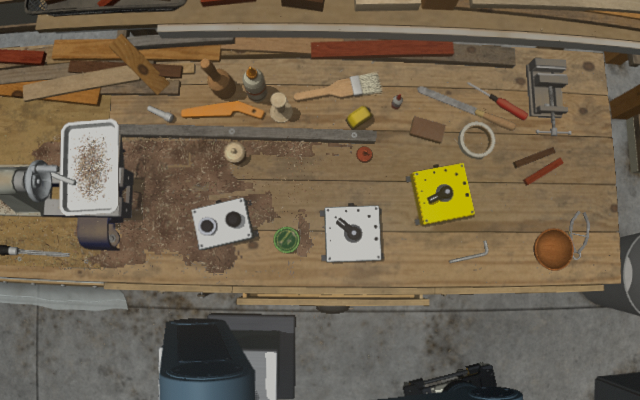

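View pics/side0.png

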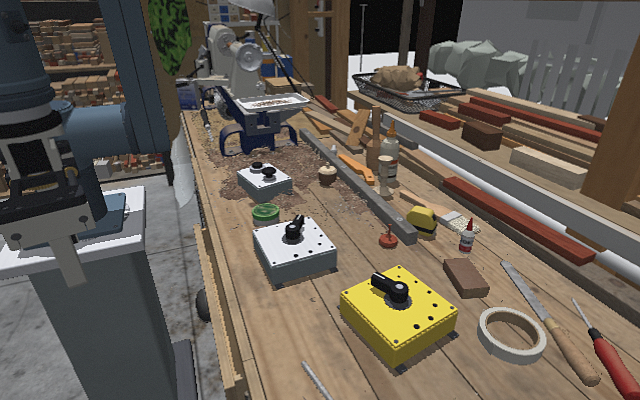

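The top view shows the work: the dial box has a white lid at (353,234), with its nose pointing up-left to about (338,218). The button box is at (222,223), with start at (208,226) and stop at (234,219). The tin is at (286,239), and the yellow decoy at (443,193). The side view agrees.

```bash
cat > h.py <<'E'
import numpy as np, cv2
from station import ctrl, capture, camera_model
def ray(m,px):
    u=cv2.undistortPoints(np.array(px,float).reshape(-1,1,2),m['mtx'],m['dist']).reshape(-1,2)
    return np.c_[u,np.ones(len(u))]@m['rotation'].T
def onz(m,px,z):
    d=ray(m,px); return m['eye']+d*((z-m['eye'][2])/d[:,2])[:,None]
def rect(m,img,c,h,z=0,s=0.5):
    # resample the plane at height z around c: image up=+x, left=+y, s mm per px
    n=int(2*h/s); a=(n/2-np.arange(n))*s
    P=np.stack(np.meshgrid(c[0]+a,c[1]+a,[z],indexing='ij'),-1).reshape(-1,3)
    R=m['rotation'].T; uv=cv2.projectPoints(P,cv2.Rodrigues(R)[0],-R@m['eye'],m['mtx'],m['dist'])[0].reshape(n,n,2).astype(np.float32)
    return cv2.remap(img,uv,None,cv2.INTER_CUBIC)
E
python3 - <<'E'
from h import *
img=cv2.imread('pics/top0.png'); m=camera_model('top')
hsv=cv2.cvtColor(img,cv2.COLOR_BGR2HSV)
w=((hsv[...,1]<40)&(hsv[...,2]>150)).astype(np.uint8)
w[:, :150]=0; w[:180]=0; w[280:]=0
for c in cv2.findContours(w,cv2.RETR_EXTERNAL,cv2.CHAIN_APPROX_NONE)[0]:
    if cv2.contourArea(c)<500: continue
    P=onz(m,c,50)[:,:2].astype(np.float32)
    r=cv2.minAreaRect(P); print('lid',r)
    x,y,ww,hh=cv2.boundingRect(c); msk=np.zeros_like(w); cv2.drawContours(msk,[c],-1,1,-1)
    k=((hsv[...,2]<90)&(cv2.erode(msk,np.ones((3,3)))>0)).astype(np.uint8)
    n,l,st,ce=cv2.connectedComponentsWithStats(k)
    for i in range(1,n):
        print(st[i,4],ce[i].round(1),'z50',onz(m,[ce[i]],50)[0].round(1),'z72',onz(m,[ce[i]],72)[0].round(1),'z80',onz(m,[ce[i]],80)[0].round(1))
for n,c in(('tin',(286,239)),):
    print(n,onz(m,[c],32)[0])
a=rect(m,img,onz(m,[(353,234)],50)[0],100,50)
b=rect(m,img,onz(m,[(222,223)],60)[0],100,60)
cv2.imwrite('pics/r0.png',np.hstack([a,b]))
E
```

```text
lid ((458.6502990722656, -357.47064208984375), (139.0988311767578, 139.0044403076172), 2.5845348834991455)
2 [357.5 210. ] z50 [ 519.2 -370.2   50. ] z72 [ 516.9 -368.4   72. ] z80 [ 516.1 -367.7   80. ]
4 [368.5 215.5] z50 [ 505.1 -399.    50. ] z72 [ 503.  -396.7   72. ] z80 [ 502.3 -395.8   80. ]
269 [350.2 230.8] z50 [ 464.7 -351.2   50. ] z72 [ 463.4 -349.7   72. ] z80 [ 462.9 -349.1   80. ]
5 [375. 226.] z50 [ 477.8 -415.9   50. ] z72 [ 476.2 -413.3   72. ] z80 [ 475.6 -412.4   80. ]
4 [375.5 238.5] z50 [ 445.3 -417.2   50. ] z72 [ 444.2 -414.6   72. ] z80 [ 443.8 -413.6   80. ]
lid ((480.94964599609375, -13.993797302246094), (105.04803466796875, 138.96673583984375), 13.961814880371094)
192 [233.3 219.1] z50 [491.6 -46.5  50. ] z72 [489.8 -50.2  72. ] z80 [489.1 -51.5  80. ]
115 [206.6 225.5] z50 [473.9  23.1  50. ] z72 [472.3  18.3  72. ] z80 [471.8  16.5  80. ]
5 [216. 226.] z50 [473.1  -1.7  50. ] z72 [471.5  -6.1  72. ] z80 [471.   -7.7  80. ]
1 [215. 230.] z50 [462.6   0.6  50. ] z72 [461.2  -3.9  72. ] z80 [460.8  -5.5  80. ]
1 [214. 232.] z50 [457.3   3.   50. ] z72 [456.1  -1.4  72. ] z80 [455.6  -3.1  80. ]
tin [ 442.55957418 -184.04557042   32.        ]
```

View pics/r0.png

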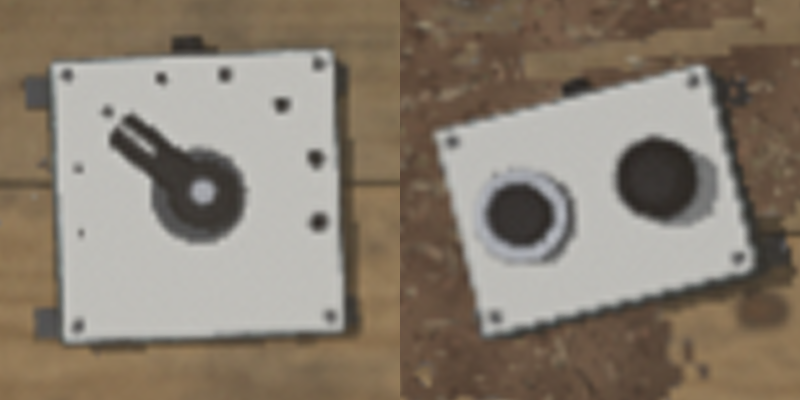

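The rectified view shows the dial box at (459,-357) with a yaw of about +2.6°. The nose points at the third dot (107,111), and the sixth dot is at (282,104). Start is on the left of the button box at (519,214), and stop is the raised head on the right. I'll move over the spot on the counter-clockwise side of the nose with the fingers shut.

Emit:
{"api": "jog_arm", "payload": {"motion": [{"tx": 38.1,"ty": -14.7,"tz": 6,"rz": -124.5,"grip": 1},{"tx": 38.1,"ty": -14.7,"tz": 6,"rz": -124.5,"grip": 1},{"tx": 38.1,"ty": -14.7,"tz": 6,"rz": -124.5,"grip": 1},{"tx": 38.1,"ty": -14.7,"tz": 6,"rz": -124.5,"grip": 1},{"tx": 38.1,"ty": -14.7,"tz": 6,"rz": -124.5,"grip": 1},{"tx": 38.1,"ty": -14.7,"tz": 6,"rz": -124.5,"grip": 1},{"tx": 38.1,"ty": -14.7,"tz": 6,"rz": -124.5,"grip": 1},{"tx": 38.1,"ty": -14.7,"tz": 6,"rz": -124.5,"grip": 1},{"tx": 38.1,"ty": -14.7,"tz": 6,"rz": -124.5,"grip": 1},{"tx": 38.1,"ty": -14.7,"tz": 6,"rz": -124.5,"grip": 1},{"tx": 38.1,"ty": -14.7,"tz": 6,"rz": -124.5,"grip": 1},{"tx": 38.1,"ty": -14.7,"tz": 6,"rz": -124.5,"grip": 1}], "newtons": 10}}

```text
invalid input at $.motion[0]: expected keys tx, ty, tz, rx, ry, rz, grip
```

Emit:
{"api": "jog_arm", "payload": {"motion": [{"tx": 38.1,"ty": -14.7,"tz": 6,"rx": 0,"ry": 0,"rz": -124.5,"grip": 1},{"tx": 38.1,"ty": -14.7,"tz": 6,"rx": 0,"ry": 0,"rz": -124.5,"grip": 1},{"tx": 38.1,"ty": -14.7,"tz": 6,"rx": 0,"ry": 0,"rz": -124.5,"grip": 1},{"tx": 38.1,"ty": -14.7,"tz": 6,"rx": 0,"ry": 0,"rz": -124.5,"grip": 1},{"tx": 38.1,"ty": -14.7,"tz": 6,"rx": 0,"ry": 0,"rz": -124.5,"grip": 1},{"tx": 38.1,"ty": -14.7,"tz": 6,"rx": 0,"ry": 0,"rz": -124.5,"grip": 1},{"tx": 38.1,"ty": -14.7,"tz": 6,"rx": 0,"ry": 0,"rz": -124.5,"grip": 1},{"tx": 38.1,"ty": -14.7,"tz": 6,"rx": 0,"ry": 0,"rz": -124.5,"grip": 1},{"tx": 38.1,"ty": -14.7,"tz": 6,"rx": 0,"ry": 0,"rz": -124.5,"grip": 1},{"tx": 38.1,"ty": -14.7,"tz": 6,"rx": 0,"ry": 0,"rz": -124.5,"grip": 1},{"tx": 38.1,"ty": -14.7,"tz": 6,"rx": 0,"ry": 0,"rz": -124.5,"grip": 1},{"tx": 38.1,"ty": -14.7,"tz": 6,"rx": 0,"ry": 0,"rz": -124.5,"grip": 1}], "newtons": 10}}

```text
time: 1.3
tool_pos: [461.9, -306.3, 158.0]
eef_rot: [[-0.447, 0.895, -0.001], [0.895, 0.447, 0.001], [0.001, -0.0, -1.0]]
wrist_force: [0.8, 0.2, 0.3]
finger_gap: 0.021
finger_force: 0.0
```

Emit:
{"api": "jog_arm", "payload": {"motion": [{"tx": 0,"ty": 0,"tz": 0,"rx": 0,"ry": 0,"rz": -8,"grip": 1},{"tx": 0,"ty": 0,"tz": 0,"rx": 0,"ry": 0,"rz": -16,"grip": 1},{"tx": 0,"ty": 0,"tz": 0,"rx": 0,"ry": 0,"rz": -21,"grip": 1},{"tx": 0,"ty": 0,"tz": 0,"rx": 0,"ry": 0,"rz": -21,"grip": 1}]}}

```text
time: 1.7
tool_pos: [461.7, -306.8, 158.2]
eef_rot: [[-0.733, 0.68, -0.001], [0.68, 0.733, 0.001], [0.001, 0.0, -1.0]]
wrist_force: [0.4, 0.4, 0.8]
finger_gap: 0.005
finger_force: 0.0
```

```bash
python3 - <<'E'
from h import *
s=ctrl.state();print(s['tool_pos'],np.degrees(np.arctan2(s['eef_rot'][1][0],s['eef_rot'][0][0])),s['joint_pos'])
m=camera_model('wrist');img=capture('wrist');print(m)
cv2.imwrite('pics/w1.png',img)
# hub dot check from the top picture: rectified pixel (203,190), and nose line
t=camera_model('top');c=onz(t,[(353,234)],50)[0]
p=c+[ (200-190)*.5,(200-203)*.5,0]; d=p-t['eye']; print('hub z80',t['eye']+d*(80-t['eye'][2])/d[2])
c=onz(t,[(222,223)],60)[0]
for z,(u,v) in((72,(519-400,214)),(83,(657-400,178))):
    p=c+[(200-v)*.5,(200-u)*.5,0]; d=p-t['eye']; print(z,t['eye']+d*(z-t['eye'][2])/d[2])
E
```

```text
[ 461.65512161 -306.75315801  158.20125636] 137.1689988521296 [-7.87724649e-01  3.14360843e-01  1.61240868e+00 -1.15715301e-05
  1.21583234e+00 -1.61097494e+00]
{'mtx': array([[340.48490688,   0.        , 323.9455287 ],
       [  0.        , 340.48490688, 203.25966017],
       [  0.        ,   0.        ,   1.        ]]), 'dist': array([0.01242761, 0.        , 0.        , 0.        , 0.        ]), 'eye': array([ 412.44954667, -262.49649404,  324.32990006]), 'rotation': array([[ 6.79103993e-01,  7.12929666e-01,  1.74782886e-01],
       [ 7.34041898e-01, -6.59736714e-01, -1.61027825e-01],
       [ 5.09173663e-04,  2.37652600e-01, -9.71350082e-01]])}
hub z80 [ 459.68166172 -357.80483056   80.        ]
72 [472.52550026  18.72192333  72.        ]
83 [489.4399781  -51.46384756  83.        ]
```

View pics/w1.png

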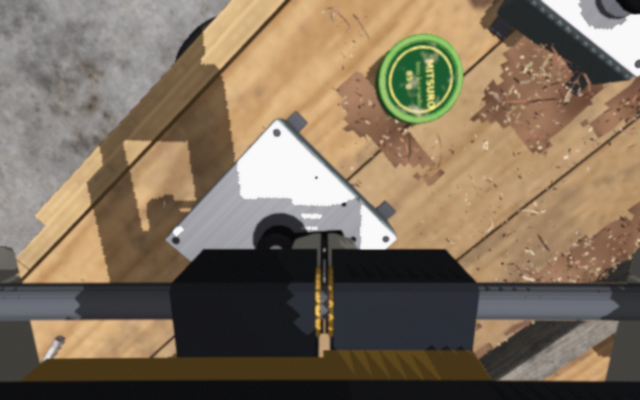

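The wrist view shows the shut fingertips at (324,245) over the gap beside the nose, with the hub at (276,232) and the tin well clear at (420,80). Next I descend to z≈65.

Emit:
{"api": "jog_arm", "payload": {"motion": [{"tx": 0,"ty": 0,"tz": 3,"rx": 0,"ry": 0,"rz": 0,"grip": 1},{"tx": 0,"ty": 0,"tz": 6,"rx": 0,"ry": 0,"rz": 0,"grip": 1},{"tx": 0,"ty": 0,"tz": 8,"rx": 0,"ry": 0,"rz": 0,"grip": 1},{"tx": 0,"ty": 0,"tz": 9.3,"rx": 0,"ry": 0,"rz": 0,"grip": 1},{"tx": 0,"ty": 0,"tz": 9.3,"rx": 0,"ry": 0,"rz": 0,"grip": 1},{"tx": 0,"ty": 0,"tz": 9.3,"rx": 0,"ry": 0,"rz": 0,"grip": 1}]}}

```text
time: 2.35
tool_pos: [462.2, -307.3, 66.1]
eef_rot: [[-0.732, 0.681, 0.0], [0.681, 0.732, -0.0], [-0.0, 0.0, -1.0]]
wrist_force: [1.1, -0.9, 0.2]
finger_gap: 0.005
finger_force: 0.0
```

```bash
cat >> h.py <<'E'
AX=np.array([459.,-357.7])
def pose(th,gap=0.,r=40.):
    a=np.radians(th); u=np.array([np.cos(a),np.sin(a)]); v=np.array([-u[1],u[0]])
    return AX+r*u+(16.5+gap)*v
def rows(specs):
    s=ctrl.state(); R=np.array(s['eef_rot']); p=np.array(s['tool_pos']); yaw=np.degrees(np.arctan2(R[1,0],R[0,0]))
    print(p.round(1),'yaw',yaw.round(1),'F',np.round(s['wrist_force'],1))
    for th,gap in specs:
        d=R.T@np.r_[pose(th,gap)-p[:2],0]
        print(th,gap,'tx %.2f ty %.2f rz %.1f'%(d[0]/10,d[1]/10,-(th+90-yaw)))
E
python3 - <<'E'
from h import *
rows([(47.6,8),(47.6,2)]+[(t,0) for t in np.arange(45,26,-3)]+[(27,0)])
E
```

```text
[ 462.2 -307.3   66.1] yaw 137.1 F [ 1.1 -0.9  0.2]
47.6 8 tx -0.71 ty 0.07 rz -0.5
47.6 2 tx -1.31 ty 0.08 rz -0.5
45 0 tx -1.70 ty 0.15 rz 2.1
42 0 tx -1.91 ty 0.22 rz 5.1
39 0 tx -2.13 ty 0.29 rz 8.1
36 0 tx -2.35 ty 0.34 rz 11.1
33 0 tx -2.57 ty 0.37 rz 14.1
30 0 tx -2.80 ty 0.40 rz 17.1
27 0 tx -3.02 ty 0.42 rz 20.1
27 0 tx -3.02 ty 0.42 rz 20.1
```

Emit:
{"api": "jog_arm", "payload": {"motion": [{"tx": -0.7,"ty": 0.07,"tz": 0,"rx": 0,"ry": 0,"rz": 0,"grip": 1},{"tx": -1.3,"ty": 0.08,"tz": 0,"rx": 0,"ry": 0,"rz": 0,"grip": 1},{"tx": -1.7,"ty": 0.15,"tz": 0,"rx": 0,"ry": 0,"rz": 2,"grip": 1},{"tx": -1.9,"ty": 0.22,"tz": 0,"rx": 0,"ry": 0,"rz": 5,"grip": 1},{"tx": -2.13,"ty": 0.29,"tz": 0,"rx": 0,"ry": 0,"rz": 8,"grip": 1},{"tx": -2.35,"ty": 0.34,"tz": 0,"rx": 0,"ry": 0,"rz": 11,"grip": 1}]}}

```text
time: 2.95
tool_pos: [481.1, -319.6, 66.2]
eef_rot: [[-0.588, 0.809, -0.001], [0.809, 0.588, 0.002], [0.002, 0.0, -1.0]]
wrist_force: [-0.6, 2.9, -0.5]
finger_gap: 0.007
finger_force: 1.9
```

Emit:
{"api": "jog_arm", "payload": {"motion": [{"tx": -0.22,"ty": -0.01,"tz": 0,"rx": 0,"ry": 0,"rz": 3,"grip": 1},{"tx": -0.44,"ty": -0.03,"tz": 0,"rx": 0,"ry": 0,"rz": 6,"grip": 1},{"tx": -0.66,"ty": -0.06,"tz": 0,"rx": 0,"ry": 0,"rz": 9,"grip": 1},{"tx": -0.66,"ty": -0.06,"tz": 0,"rx": 0,"ry": 0,"rz": 9,"grip": 1}]}}

```text
time: 3.35
tool_pos: [485.7, -326.2, 66.2]
eef_rot: [[-0.455, 0.89, 0.001], [0.89, 0.455, -0.0], [-0.001, 0.001, -1.0]]
wrist_force: [-0.3, 1.7, 0.4]
finger_gap: 0.005
finger_force: 0.6
```

```bash
python3 - <<'E'
from h import *
img=capture('top');m=camera_model('top')
cv2.imwrite('pics/t2.png',cv2.resize(img[180:290,170:430],None,fx=3,fy=3,interpolation=cv2.INTER_CUBIC))
rows([(t,0) for t in np.arange(27,-7,-3)])
E
```

```text
[ 485.6 -326.5   66.2] yaw 117.2 F [ 0.2  1.  -0.1]
27 0 tx 0.08 ty 0.21 rz 0.2
24 0 tx -0.13 ty 0.29 rz 3.2
21 0 tx -0.35 ty 0.36 rz 6.2
18 0 tx -0.57 ty 0.42 rz 9.2
15 0 tx -0.79 ty 0.47 rz 12.2
12 0 tx -1.02 ty 0.50 rz 15.2
9 0 tx -1.24 ty 0.52 rz 18.2
6 0 tx -1.47 ty 0.54 rz 21.2
3 0 tx -1.69 ty 0.53 rz 24.2
0 0 tx -1.92 ty 0.52 rz 27.2
-3 0 tx -2.14 ty 0.50 rz 30.2
-6 0 tx -2.37 ty 0.46 rz 33.2
```

View pics/t2.png

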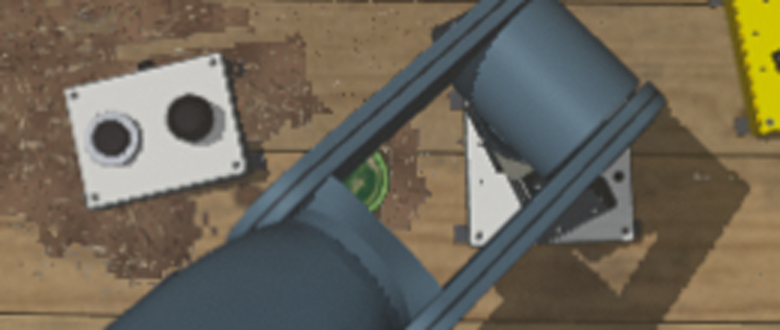

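The arm hides the dial from the top camera, but the force rose and then fell, as a click would make it do. I'll push on to the fifth mark and check with the side camera.

Emit:
{"api": "jog_arm", "payload": {"motion": [{"tx": -0.13,"ty": 0.15,"tz": 0,"rx": 0,"ry": 0,"rz": 3,"grip": 1},{"tx": -0.35,"ty": 0.3,"tz": 0,"rx": 0,"ry": 0,"rz": 6,"grip": 1},{"tx": -0.57,"ty": 0.4,"tz": 0,"rx": 0,"ry": 0,"rz": 9,"grip": 1},{"tx": -0.79,"ty": 0.47,"tz": 0,"rx": 0,"ry": 0,"rz": 12,"grip": 1},{"tx": -1.02,"ty": 0.5,"tz": 0,"rx": 0,"ry": 0,"rz": 15,"grip": 1},{"tx": -1.24,"ty": 0.52,"tz": 0,"rx": 0,"ry": 0,"rz": 18,"grip": 1},{"tx": -1.47,"ty": 0.54,"tz": 0,"rx": 0,"ry": 0,"rz": 21,"grip": 1}]}}

```text
time: 4.1
tool_pos: [495.4, -335.8, 65.6]
eef_rot: [[-0.106, 0.994, -0.002], [0.994, 0.106, 0.002], [0.002, -0.002, -1.0]]
wrist_force: [-2.8, 3.6, 0.6]
finger_gap: 0.007
finger_force: 1.9
```

Emit:
{"api": "jog_arm", "payload": {"motion": [{"tx": -0.22,"ty": -0.01,"tz": 0,"rx": 0,"ry": 0,"rz": 3,"grip": 1},{"tx": -0.44,"ty": -0.03,"tz": 0,"rx": 0,"ry": 0,"rz": 6,"grip": 1},{"tx": -0.66,"ty": -0.06,"tz": 0,"rx": 0,"ry": 0,"rz": 9,"grip": 1},{"tx": -0.66,"ty": -0.06,"tz": 0,"rx": 0,"ry": 0,"rz": 9,"grip": 1}]}}

```text
time: 4.5
tool_pos: [497.3, -343.9, 66.1]
eef_rot: [[0.05, 0.999, 0.001], [0.999, -0.05, -0.001], [-0.001, 0.002, -1.0]]
wrist_force: [2.1, 2.1, -0.1]
finger_gap: 0.007
finger_force: 1.1
```

```bash
python3 - <<'E'
from h import *
img=capture('side');m=camera_model('side')
w=rect(m,img,(470,-357,0),90,80,.45)
cv2.imwrite('pics/s3.png',np.hstack([cv2.resize(img[190:290,240:350],(440,400),interpolation=cv2.INTER_CUBIC),cv2.resize(w,(340,400))[:, :340]]))
rows([(t,0) for t in np.arange(-3,-36,-3)])
E
```

```text
[ 497.2 -343.8   66.1] yaw 87.2 F [ 1.5  0.9 -0.4]
-3 0 tx 0.06 ty 0.26 rz 0.2
-6 0 tx -0.15 ty 0.34 rz 3.2
-9 0 tx -0.37 ty 0.41 rz 6.2
-12 0 tx -0.59 ty 0.47 rz 9.2
-15 0 tx -0.81 ty 0.51 rz 12.2
-18 0 tx -1.03 ty 0.55 rz 15.2
-21 0 tx -1.26 ty 0.57 rz 18.2
-24 0 tx -1.48 ty 0.58 rz 21.2
-27 0 tx -1.71 ty 0.58 rz 24.2
-30 0 tx -1.94 ty 0.57 rz 27.2
-33 0 tx -2.16 ty 0.54 rz 30.2
```

View pics/s3.png

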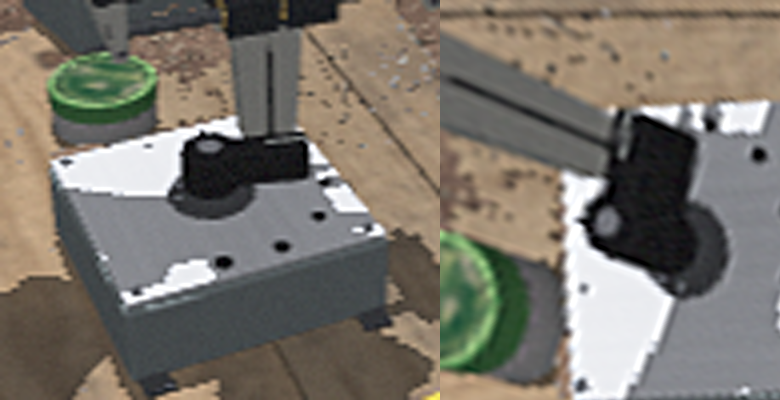

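The side view shows the nose, with its end at crop (308,155), pointing at the dot at (328,183). Three dots remain after it, at (318,215), (282,246) and (223,262), so it looks like mark 5. I'll check that numerically.

```bash
python3 - <<'E'
from h import *
m=camera_model('side')
f=lambda u,v,z:onz(m,[(240+u/4-.4,190+v/4-.4)],z)[0][:2]
h=f(208,145,80);e=f(305,138,80);n=f(308,152,80)
print('hub',h)
for q in(e,n): print(q,np.hypot(*(q-h)),np.degrees(np.arctan2(*(q-h)[::-1])))
for d in((328,183),(318,215),(282,246),(223,262)):
    q=f(*d,50)-AX; print(q,np.hypot(*q),np.degrees(np.arctan2(q[1],q[0])))
E
```

```text
hub [ 459.98079913 -354.35653014]
[ 509.90297211 -367.47139269] 51.616111585188676 -14.719354183465214
[ 506.43147483 -380.69214984] 53.39691131860715 -29.55145064210137
[ 62.75076764 -12.9087907 ] 64.06477750982602 -11.624449472733572
[ 46.75580535 -38.33969685] 60.46517748382038 -39.35170607205563
[ 19.78717306 -56.39162854] 59.76242956062432 -70.66461544439254
[-12.30498872 -57.60053094] 58.900202985074735 -102.05862964786137
```

The corner measurement is ambiguous, about −22° with a coarse pixel size. I'll back off, lift, and look straight down with the wrist camera from beyond the dial.

Emit:
{"api": "jog_arm", "payload": {"motion": [{"tx": 1,"ty": 0,"tz": 0,"rx": 0,"ry": 0,"rz": 0,"grip": 1},{"tx": 1,"ty": 0,"tz": -4,"rx": 0,"ry": 0,"rz": 0,"grip": 1},{"tx": 1,"ty": 0,"tz": -8,"rx": 0,"ry": 0,"rz": 0,"grip": 1},{"tx": -3,"ty": 0,"tz": -10,"rx": 0,"ry": 0,"rz": 0,"grip": 1},{"tx": -7,"ty": -2,"tz": -10,"rx": 0,"ry": 0,"rz": 0,"grip": 1},{"tx": -11,"ty": -4,"tz": -10,"rx": 0,"ry": 0,"rz": 0,"grip": 1},{"tx": -11,"ty": -4,"tz": -10,"rx": 0,"ry": 0,"rz": 0,"grip": 1},{"tx": -11,"ty": -4,"tz": -10,"rx": 0,"ry": 0,"rz": 0,"grip": 1}]}}

```text
time: 5.35
tool_pos: [450.0, -451.6, 165.5]
eef_rot: [[0.052, 0.999, -0.001], [0.999, -0.052, 0.001], [0.0, -0.001, -1.0]]
wrist_force: [-0.3, 0.4, -1.1]
finger_gap: 0.006
finger_force: 0.0
```

```bash
python3 - <<'E'
from h import *
m=camera_model('wrist');img=capture('wrist')
w=rect(m,img,(AX[0],AX[1],0),90,50,.45); w80=rect(m,img,(AX[0],AX[1],0),90,80,.45)
cv2.imwrite('pics/w4.png',np.hstack([w,w80])); cv2.imwrite('pics/w4raw.png',img)
E
```

```text
(no output)
```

View pics/w4.png

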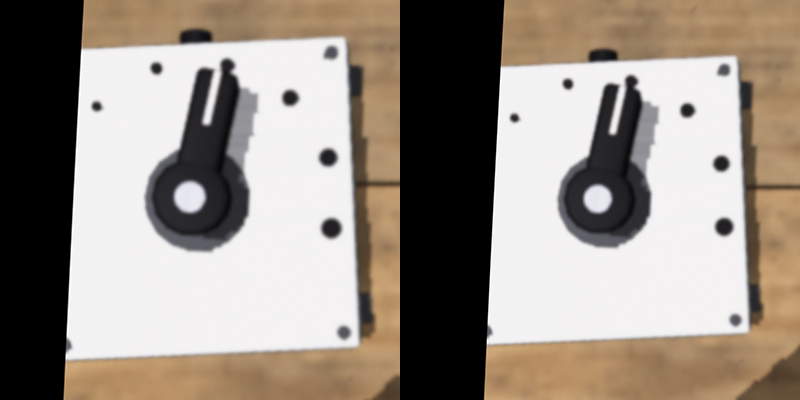

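The wrist view clearly shows the dial at the fifth mark. In the right half the hub is at (598,199), the nose end at (625,88) with the fifth dot beyond it, and the sixth dot at (687,110). I'll go back behind the nose for the last click.

```bash
sed -i 's/^AX=.*/AX=np.array([459.4,-357.0])/' h.py; python3 - <<'E'
from h import *
rows([(-12.4,14),(-12.4,2)])
E
```

```text
[ 450.7 -450.7  165.4] yaw 87.1 F [-0.3  0.3  0.4]
-12.4 14 tx 11.75 ty 4.85 rz 9.5
-12.4 2 tx 10.56 ty 4.65 rz 9.5
```

Emit:
{"api": "jog_arm", "payload": {"motion": [{"tx": 4,"ty": 1.6,"tz": 0,"rx": 0,"ry": 0,"rz": 4,"grip": 1},{"tx": 8,"ty": 3.3,"tz": 0,"rx": 0,"ry": 0,"rz": 8,"grip": 1},{"tx": 11.8,"ty": 4.85,"tz": 0,"rx": 0,"ry": 0,"rz": 9.5,"grip": 1},{"tx": 11.8,"ty": 4.85,"tz": 0,"rx": 0,"ry": 0,"rz": 9.5,"grip": 1},{"tx": 11.8,"ty": 4.85,"tz": 4,"rx": 0,"ry": 0,"rz": 9.5,"grip": 1},{"tx": 11.8,"ty": 4.85,"tz": 7,"rx": 0,"ry": 0,"rz": 9.5,"grip": 1},{"tx": 11.8,"ty": 4.85,"tz": 9.3,"rx": 0,"ry": 0,"rz": 9.5,"grip": 1},{"tx": 11.8,"ty": 4.85,"tz": 10,"rx": 0,"ry": 0,"rz": 9.5,"grip": 1},{"tx": 11.8,"ty": 4.85,"tz": 10,"rx": 0,"ry": 0,"rz": 9.5,"grip": 1}]}}

```text
time: 6.3
tool_pos: [505.0, -334.8, 64.8]
eef_rot: [[0.213, 0.977, -0.002], [0.977, -0.213, 0.002], [0.001, -0.002, -1.0]]
wrist_force: [0.3, -0.7, 0.1]
finger_gap: 0.002
finger_force: 0.0
```

```bash
python3 - <<'E'
from h import *
rows([(-12.4,6),(-12.4,1)]+[(t,0) for t in np.arange(-15,-34,-3)])
E
```

```text
[ 505.  -334.8   64.8] yaw 77.7 F [ 0.3 -0.7  0.1]
-12.4 6 tx -0.90 ty 0.02 rz 0.1
-12.4 1 tx -1.40 ty 0.02 rz 0.1
-15 0 tx -1.69 ty 0.09 rz 2.7
-18 0 tx -1.90 ty 0.16 rz 5.7
-21 0 tx -2.12 ty 0.22 rz 8.7
-24 0 tx -2.34 ty 0.27 rz 11.7
-27 0 tx -2.56 ty 0.31 rz 14.7
-30 0 tx -2.79 ty 0.33 rz 17.7
-33 0 tx -3.02 ty 0.34 rz 20.7
```

Emit:
{"api": "jog_arm", "payload": {"motion": [{"tx": -0.9,"ty": 0.02,"tz": 0,"rx": 0,"ry": 0,"rz": 0,"grip": 1},{"tx": -1.4,"ty": 0.02,"tz": 0,"rx": 0,"ry": 0,"rz": 0,"grip": 1},{"tx": -1.7,"ty": 0.09,"tz": 0,"rx": 0,"ry": 0,"rz": 2.7,"grip": 1},{"tx": -1.9,"ty": 0.16,"tz": 0,"rx": 0,"ry": 0,"rz": 5.7,"grip": 1},{"tx": -2.12,"ty": 0.22,"tz": 0,"rx": 0,"ry": 0,"rz": 8.7,"grip": 1},{"tx": -2.34,"ty": 0.27,"tz": 0,"rx": 0,"ry": 0,"rz": 11.7,"grip": 1},{"tx": -2.56,"ty": 0.31,"tz": 0,"rx": 0,"ry": 0,"rz": 14.7,"grip": 1},{"tx": -2.79,"ty": 0.33,"tz": 0,"rx": 0,"ry": 0,"rz": 17.7,"grip": 1},{"tx": -3.02,"ty": 0.34,"tz": 0,"rx": 0,"ry": 0,"rz": 20.7,"grip": 1},{"tx": -3.02,"ty": 0.34,"tz": 0,"rx": 0,"ry": 0,"rz": 20.7,"grip": 1}]}}

```text
time: 7.3
tool_pos: [502.9, -367.6, 67.2]
eef_rot: [[0.547, 0.837, 0.002], [0.837, -0.547, -0.002], [-0.001, 0.003, -1.0]]
wrist_force: [0.7, 0.2, 0.4]
finger_gap: 0.005
finger_force: 0.4
```

Emit:
{"api": "jog_arm", "payload": {"motion": [{"tx": 1,"ty": 0,"tz": 0,"rx": 0,"ry": 0,"rz": 0,"grip": 1},{"tx": 1.5,"ty": 0,"tz": -4,"rx": 0,"ry": 0,"rz": 0,"grip": 1},{"tx": 1.5,"ty": 0,"tz": -8,"rx": 0,"ry": 0,"rz": 0,"grip": 1},{"tx": -3,"ty": -1,"tz": -10,"rx": 0,"ry": 0,"rz": 0,"grip": 1},{"tx": -7,"ty": -2,"tz": -10,"rx": 0,"ry": 0,"rz": 0,"grip": 1},{"tx": -10,"ty": -3,"tz": -10,"rx": 0,"ry": 0,"rz": 0,"grip": 1},{"tx": -10,"ty": -3,"tz": -10,"rx": 0,"ry": 0,"rz": 0,"grip": 1},{"tx": -10,"ty": -3,"tz": -10,"rx": 0,"ry": 0,"rz": 0,"grip": 1}]}}

```text
time: 8.1
tool_pos: [422.4, -433.6, 166.1]
eef_rot: [[0.546, 0.837, 0.001], [0.837, -0.546, -0.0], [0.0, 0.001, -1.0]]
wrist_force: [0.0, 0.6, -0.4]
finger_gap: 0.006
finger_force: 0.0
```

```bash
python3 - <<'E'
from h import *
m=camera_model('wrist');img=capture('wrist')
w=rect(m,img,(AX[0],AX[1],0),90,50,.45); w80=rect(m,img,(AX[0],AX[1],0),90,80,.45)
cv2.imwrite('pics/w5.png',np.hstack([w,w80]))
s=ctrl.state();R=np.array(s['eef_rot']);p=np.array(s['tool_pos']);print(s['time'],p,np.degrees(np.arctan2(R[1,0],R[0,0])),s['joint_pos'])
print(R.T@(np.array([472.5,18.7,120])-p))
E
```

```text
8.15 [ 422.97926553 -433.03062579  165.9146472 ] 56.942403556327065 [-9.81578915e-01  3.94505907e-01  1.47348062e+00  6.13079990e-04
  1.27342550e+00 -4.04794506e-01]
[ 405.59680949 -204.92467995   46.02303691]
```

View pics/w5.png

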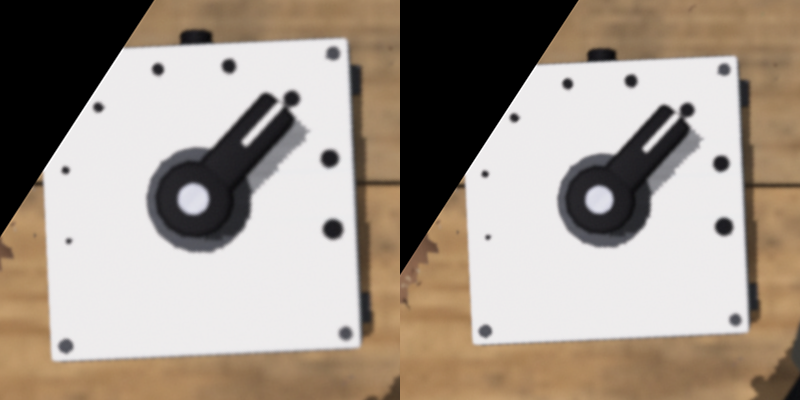

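The dial now points at the sixth dot (hub (600,199), dot (687,110)) and rests there. Next I go over the start button.

Emit:
{"api": "jog_arm", "payload": {"motion": [{"tx": 40.5,"ty": -20.5,"tz": 0,"rx": 0,"ry": 0,"rz": 0,"grip": 1},{"tx": 40.5,"ty": -20.5,"tz": 0,"rx": 0,"ry": 0,"rz": 0,"grip": 1},{"tx": 40.5,"ty": -20.5,"tz": 0,"rx": 0,"ry": 0,"rz": 0,"grip": 1},{"tx": 40.5,"ty": -20.5,"tz": 0,"rx": 0,"ry": 0,"rz": 0,"grip": 1},{"tx": 40.5,"ty": -20.5,"tz": 0,"rx": 0,"ry": 0,"rz": 0,"grip": 1},{"tx": 40.5,"ty": -20.5,"tz": 0,"rx": 0,"ry": 0,"rz": 0,"grip": 1},{"tx": 40.5,"ty": -20.5,"tz": 0,"rx": 0,"ry": 0,"rz": 0,"grip": 1},{"tx": 40.5,"ty": -20.5,"tz": 0,"rx": 0,"ry": 0,"rz": 0,"grip": 1},{"tx": 40.5,"ty": -20.5,"tz": 0,"rx": 0,"ry": 0,"rz": 0,"grip": 1},{"tx": 40.5,"ty": -20.5,"tz": 0,"rx": 0,"ry": 0,"rz": 0,"grip": 1},{"tx": 40.5,"ty": -20.5,"tz": 4.6,"rx": 0,"ry": 0,"rz": 0,"grip": 1},{"tx": 40.5,"ty": -20.5,"tz": 4.6,"rx": 0,"ry": 0,"rz": 0,"grip": 1}]}}

```text
time: 9.35
tool_pos: [468.1, 19.8, 115.9]
eef_rot: [[0.543, 0.84, -0.008], [0.84, -0.543, 0.002], [-0.003, -0.008, -1.0]]
wrist_force: [-1.0, 0.1, -0.1]
finger_gap: 0.006
finger_force: 0.0
```

```bash
python3 - <<'E'
from h import *
s=ctrl.state();print(s['time'],s['tool_pos'],s['wrist_force'])
cv2.imwrite('pics/w6.png',capture('wrist'))
E
```

```text
9.35 [468.12120089  19.7679061  115.94425999] [-1.02936061  0.09627827 -0.14951166]
```

View pics/w6.png

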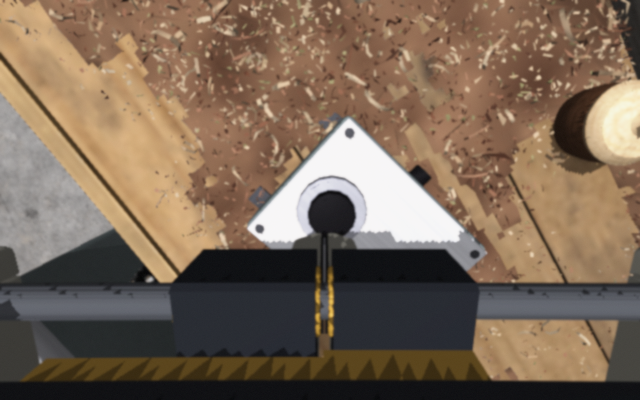

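The wrist view shows the start button disc at (332,213) in its collar, with the fingertips at (324,235) in front of it. I'll cast that pixel onto z=72 and compare.

```bash
python3 - <<'E'
from h import *
m=camera_model('wrist');img=cv2.imread('pics/w6.png')
print(onz(m,[(332,213)],72)[0],onz(m,[(332,209)],62)[0])
s=ctrl.state();R=np.array(s['eef_rot']);p=np.array(s['tool_pos']);print(p,R.T@(np.array([472.5,18.7,72])-p))
E
```

```text
[476.40996767  21.94944077  72.        ] [476.56034399  21.86799227  62.        ]
[469.44327152  18.97285052 117.98505546] [ 1.53713128  2.97134284 45.96576673]
```

The two agree to within 4 mm, and the button is 32 mm across. Now I press and release.

Emit:
{"api": "jog_arm", "payload": {"motion": [{"tx": 0.1,"ty": 0,"tz": 2.5,"rx": 0,"ry": 0,"rz": 0,"grip": 1},{"tx": 0.1,"ty": 0,"tz": 4,"rx": 0,"ry": 0,"rz": 0,"grip": 1},{"tx": 0.1,"ty": 0,"tz": 4.5,"rx": 0,"ry": 0,"rz": 0,"grip": 1},{"tx": 0.1,"ty": 0,"tz": 4.9,"rx": 0,"ry": 0,"rz": 0,"grip": 1},{"tx": 0.1,"ty": 0,"tz": 5.2,"rx": 0,"ry": 0,"rz": 0,"grip": 1},{"tx": 0.1,"ty": 0,"tz": 5.4,"rx": 0,"ry": 0,"rz": 0,"grip": 1},{"tx": 0.1,"ty": 0,"tz": 5.5,"rx": 0,"ry": 0,"rz": 0,"grip": 1},{"tx": 0.1,"ty": 0,"tz": 5.5,"rx": 0,"ry": 0,"rz": 0,"grip": 1},{"tx": 0.1,"ty": 0,"tz": 5.5,"rx": 0,"ry": 0,"rz": 0,"grip": 1}]}}

```text
time: 10.3
tool_pos: [473.0, 18.1, 66.2]
eef_rot: [[0.546, 0.838, 0.002], [0.838, -0.546, -0.001], [0.0, 0.002, -1.0]]
wrist_force: [-3.3, -1.1, 10.6]
finger_gap: 0.009
finger_force: 5.2
```

Emit:
{"api": "jog_arm", "payload": {"motion": [{"tx": 0,"ty": 0,"tz": -1,"rx": 0,"ry": 0,"rz": 0,"grip": 1},{"tx": 0,"ty": 0,"tz": -3,"rx": 0,"ry": 0,"rz": 0,"grip": 1},{"tx": 0,"ty": 0,"tz": -6,"rx": 0,"ry": 0,"rz": 0,"grip": 1},{"tx": 0,"ty": 0,"tz": -10,"rx": 0,"ry": 0,"rz": 0,"grip": 1},{"tx": 0,"ty": 0,"tz": -10,"rx": 0,"ry": 0,"rz": 0,"grip": 1},{"tx": 0,"ty": 0,"tz": -10,"rx": 0,"ry": 0,"rz": 0,"grip": 1},{"tx": 0,"ty": 0,"tz": -10,"rx": 0,"ry": 0,"rz": 0,"grip": 1}]}}

```text
time: 11.0
tool_pos: [471.5, 18.8, 163.9]
eef_rot: [[0.546, 0.838, -0.001], [0.838, -0.546, 0.0], [-0.0, -0.001, -1.0]]
wrist_force: [0.7, -0.0, -0.5]
finger_gap: 0.006
finger_force: 0.0
```

```bash
python3 - <<'E'
from h import *
s=ctrl.state();print(s['time'],s['tool_pos'],s['wrist_force'])
print(ctrl.sign_off())
E
```

```text
11.0 [471.51383575  18.76208669 163.93830256] [ 0.67719472 -0.02854391 -0.45242678]
the job is handed in; nothing more can be done
None
```

The job is handed in at 11 s, with no verdict shown: a wrist picture confirmed the dial at the sixth mark, start was pressed to 10.6 N (5 N needed) and released, and the stop button and bystanders were never approached, though I took no final picture.

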